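Fit a torch's bayonet tail cap and hold it at half-turn for the lamp test

TASK

The torch stands head down in its holder with its tail end open: lift its tail cap, the one with the hanging lug, out of its moulded cavity in the grey tray, line the lug up with the two bayonet pins and push the cap down over them against the sprung cell. Then twist it clockwise (seen from above) half-way to its lock, where the lamp can be tried, without letting it turn on into the lock click, and finish still gripping it and holding it there. Leave the green insulating cap, the padlock, the bulb in its carton, the spare cell, the tape and the screwdriver where they are.

Things in the scene. Friction and masses are not known exactly. Their poses are not given: they have to be found in the camera images.
- cap_centre (a point): Centre, half-way up, of the loose tail cap: round chrome die-cast, 56 mm across, 46 mm high, about 60 g; z is its axis (up), x runs along its lug. A half-turn about z makes no difference. The deck's flat top is 3 mm above this point. At the start it stands skirt down in either of the tray's two cavities, its lug within 0.6 rad of the tray's x axis, deck and lug clear above the tray.
- cap_lug (a point): Centre of the hanging lug on the tail cap's deck, 13 mm above cap_centre: an upright flat bar with a rectangular hole, 46 mm long along x, 10 mm thick along y, 20 mm high from the deck up.
- cap_rim (a point): Centre of the tail cap's lower rim, 23 mm below cap_centre. Skirt open below, 44 mm inside; deck's inner face 20 mm above the rim. Two L-shaped bayonet slots, at +x and -x under the ends of the lug: an entry 14 mm wide, then a run round the skirt over a 4.5 mm high ledge, then a lock notch 2.5 mm deep in the ledge.
- torch_mouth (a point): Centre of the torch's open tail end, 166 mm above the shelf: upright chrome tube, 40 mm outside, chamfered to 35 mm over its last 5 mm. The cell in it stands 8 mm proud on a spring and yields straight down (about 2 to 5 N). The pushed-on cap's centre ends 3 mm above this point (deck on tube); it turns freely with its centre 3 to 6 mm above.
- torch_pins (a point): Mid-point between the two bayonet pins, on the tube's axis 9.5 mm below the mouth. The pins, 6 mm thick, stand out 5.5 mm from the tube at +x and -x. The cap enters with its lug along x and turns clockwise only (negative about z). It clicks into the lock at 67 to 84 degrees (nominally 80, stop at 84); half-way is 40 degrees, the lug then 40 degrees clockwise of the pins' line.
- tray: Grey moulded tray, 120 (x) by 205 (y) by 24 mm high, fixed on the shelf, origin at the centre of its underside. Two round cavities, 62 mm across and 16 mm deep, lie 47 mm to either side of its centre along y; one holds the tail cap, the other the green insulating cap.
- torch: The torch, fast in its grey holder, which does not move: origin at the centre of the underside of the holder's foot, 130 (x) by 90 (y) mm; z up. Head 70 mm across and up to 52 mm high in a cup 88 mm across, the 40 mm tube above; a black slide switch on the tube at +x, in line with a pin.
- tail_cap: The tail cap, origin at the centre of its lower rim, 23 mm below cap_centre; same axes.
- green_centre (a point): Centre, half-way up, of a bystander: the plain green plastic insulating cap, a tapered round boot without a lug, 54 mm across the foot, 42 mm high, standing in the tray's other cavity.
- padlock: Bystander: aluminium padlock lying flat, body 34 x 42 x 20 mm, shackle to its +x; origin under the middle of its body.
- spare_bulb: Bystander: glass bulb standing in an open cardboard carton, 68 mm square, 105 mm high over all; origin at the centre of the underside.
- spare_cell: Bystander: loose battery cell standing upright, 33 mm across, 61 mm high; origin at the centre of the underside.
- tape_roll: Bystander: roll of black tape lying flat, 66 mm across, 19 mm high; origin at the centre of the underside.
- screwdriver: Bystander: screwdriver, 190 mm long, lying on the shelf to the left of the tray; origin under its middle, x along its length.
Mind the look-alikes: they are no part of the job. Leave any orange, purple or red look-alike of the tail_cap alone.

How it is judged:
On the way, in this order (a step that is already met when the one before it is completed fails the run):
1. the tail cap has been lifted out of its cavity by the gripper, at least 60 mm clear of where it stood (height (world z) of cap_centre above 0.095 m and contact force between the fingers and tail_cap above 0.5 N), for 0.1 s.
2. the tail cap is pushed down over both pins, lug in line with them (z of cap_centre in the frame of torch_mouth between 0 and 0.0078 m and horizontal distance between cap_centre and torch_mouth below 0.005 m and angle between cap_centre's own z axis and vertical below 0.12 rad and angle between the x axis of cap_centre and the x axis of torch_mouth, either way round below 0.32 rad), for 0.05 s.
3. the cap, still gripped and down on its pins, is twisted half-way to its lock and held (z of cap_centre in the frame of torch_mouth between 0 and 0.0078 m and horizontal distance between cap_centre and torch_mouth below 0.005 m and angle between cap_centre's own z axis and vertical below 0.12 rad and angle between the x axis of cap_centre and the x axis of torch_mouth, either way round between 0.47 and 0.93 rad and contact force between the fingers and tail_cap above 1 N), for 0.5 s.
At the end, for the whole second after the job is handed in: The cap sits on the pins (within 5 mm of the tube's axis, centre 0 to 7.8 mm above the mouth, tilt under 0.12 rad), lug 27 to 53 degrees clockwise of the pins, at rest, gripped with over 1 N, never turned over 64 degrees into the lock; bystanders within 30 mm of their places (all of step 3 and linear speed of tail_cap below 0.02 m/s and angular speed of tail_cap below 0.15 rad/s and distance of each of green_centre, padlock, spare_bulb, spare_cell, tape_roll, screwdriver from where it was at the start of the episode below 0.03 m); the arm keeps its last pose, push and grip.
It fails at once if the cap is turned on into its lock (z of cap_centre in the frame of torch_mouth below 0.012 m and horizontal distance between cap_centre and torch_mouth below 0.008 m and angle between the x axis of cap_centre and the x axis of torch_mouth, either way round above 1.117 rad).
It fails at once if a bystander (green cap, padlock, bulb, spare cell, tape or screwdriver) is moved over 30 mm (distance of any of green_centre, padlock, spare_bulb, spare_cell, tape_roll, screwdriver from where it was at the start of the episode above 0.03 m).
It also fails if it takes over 48 s, if anything falls off the work surface, if the arm or the gripper's body presses on something with over 40 N, if the wrist force passes 120 N, or if a joint passes its speed limit or range.

ROBOT

A 7-joint arm with a two-finger parallel gripper is mounted at the origin on the work surface. World frame = base frame: x ahead of the robot, y to its left, z up, the work surface at z = 0. Lengths are in m, angles in rad, forces in N, time in s.
With the tool pointing down it reaches from about 0.4 to 0.875 m from the base axis. Payload 19.3 kg.
Tool frame: the origin (TCP) lies at the very end of the fingers, on their centre line; the grasp point (between the pads) lies 19 mm behind it; z points along the fingers, y is the direction in which the jaws open and shut (so a half turn about z gives the same grasp; the last joint's range is limited). The gripper opens to 85 mm and grips with 20 to 120 N. Pads are 22 mm wide; open, the fingers measure 114 mm over their backs; the gripper's body (76 mm by 85 mm) begins 54 mm behind the grasp point. The pads swing forward as they close: fully open they stand 13 mm farther back than shut.
Start: joints at [1.205, 0.521, -0.036, 1.599, 0.021, 1.021, -0.113], TCP at [0.182, -0.598, 0.231] pointing down, gripper open.
Joint ranges: [-2.91, 2.91], [-0.3, 2.13], [-1.5, 1.42], [0.17, 2.43], [-1.26, 4.41], [0.16, 1.93], [-2.52, 2.52]. Speed limits (rad/s): [1.89, 1.89, 2.39, 2.39, 3.01, 3.01, 3.01].

INTERFACE

Orientations are given as [roll, pitch, yaw] about the fixed x, y, z axes, in that order (R = Rz(yaw) Ry(pitch) Rx(roll)).
In Python, from workcell import bot gives the robot as it stands. The module is installed in compiled form; this text tells all that it offers.
- The arm moves only by the shell command python3 -m inch 'ROWS' [FORCE]. ROWS is JSON, a list of rows, each an object of numbers: "dx", "dy", "dz": the shift along the tool's x, y, z in mm; "rx", "ry", "rz": the turn, a rotation vector about the tool's x, y, z in rad; "hand": the closure, from -1 (fully open) to 1 (shut), so that 0 is half open. In form: [{"dx": .., "dy": .., "dz": .., "rx": .., "ry": .., "rz": .., "hand": ..}, ...]. A call has 1 to 10 rows; each row shifts and turns the commanded pose from where the row before left it, along the tool's axes as they then stand; what a row does not reach is not made up. A row lasts 1/10 s, in which the tool goes at most 50 mm and 8.59 degrees, less where a joint would pass 70% of its speed; a pose out of reach is approached as far as the arm can. A call with a gripper value outside its range is refused whole. The fingers move at their own pace and stop on an object; FORCE is the grip in N (left out, the last holds). Time passes only in rows, so rows that do not move let the fingers close. It gives the time, the measured TCP pose, the force and the opening at its end, in the units of the state.
- bot.observe(): the state, without advancing time (a new reading comes with each control period).
- bot.grab_frame(name): name is "scene" or "top" or "wrist"; returns (picture, depth): 384x512x3 uint8, red, green, blue; 384x512 float32, m along the optical axis (not along the pixel's ray), 0 where there is no reading.
- bot.get_calibration(name): a dict with "vertical_fov" (degrees; the focal length in pixels is half the picture's height over the tangent of half this angle, whatever the lens; pixels are square), "cx", "cy" (the principal point, pixels), "origin" and "orientation" of the camera in the world. Camera axes: x right, y down, z forward; pixel columns grow to the right and rows downward; lengths in m; the calibration is good to about 2 mm. A picture is of the moment at which its call begins: read the wrist's pose just before it. get_calibration takes no time and is no camera call; for the wrist camera it gives the pose at the moment of the call.
- bot.job_done(): hands the job in, once; it reports no verdict.
Trained networks look in the newest picture that a camera, given by its name, has taken for a name from the list of things; names that differ only in an ending like _2 or _b are one class to them, and where a whole thing is asked for, a point or a joint stands for the part that bears it (a point fixed in the world has none). Each returns a list of dicts, best first, with "score" (0 to 1); they miss things now and then, are a little off and sometimes report something else, mostly with a low value. They report only what shows in the picture. A call takes as long as a camera call. They do not tell look-alikes from the thing itself.
- bot.trace(camera, target): "region" (384x512 bool, what is visible of it) and "box" ([left, top, right, bottom] in pixels, round what is visible of it).
- bot.tip_of(camera, target): "centre" ([row, column] in pixels: a listed point, or the origin of a listed thing).
The state is a dict: "clock": time; "qpos": joint angles; "qd": joint speeds; "joint_efforts": joint torques, N m; "position": TCP position; "tool_rot": TCP orientation; "force": force on the tool from outside, world axes, zero at the start; "moment": the same for the moment, N m; "grip_width": finger opening in m.
Only numpy, scipy, OpenCV 4.12 (cv2) and the standard library are available. Lean on these libraries where they do the work, as an engineer would, in place of code of your own. Each camera call takes 0.05 s, during which the arm holds its last target.

## Working session

There is one attempt and no reset: what is moved stays moved. The work goes in short steps, Python scripts to look and compute and a shell command to move; the robot and the scene stay as the last step left them, time stands still between calls to the robot, and variables do not carry over. Pictures are saved under pics/ and viewed, and the job is handed in when it is done.

```bash
mkdir -p pics; ls; cat > h.py <<'E'
import numpy as np, cv2
from workcell import bot
from scipy.spatial.transform import Rotation as R
def cal(n):
    c=bot.get_calibration(n); f=192/np.tan(np.radians(c['vertical_fov'])/2)
    o=np.array(c['orientation'],float)
    M=o if o.shape==(3,3) else R.from_euler('xyz',o).as_matrix()
    return f,c['cx'],c['cy'],np.array(c['origin']),M
def pt(k,u,v,d):
    f,cx,cy,o,M=k
    return o+M@np.array([(u-cx)/f*d,(v-cy)/f*d,d])
def ptz(k,u,v,z):
    f,cx,cy,o,M=k
    r=M@np.array([(u-cx)/f,(v-cy)/f,1]); return o+r*(z-o[2])/r[2]
def cloud(k,dep):
    f,cx,cy,o,M=k
    v,u=np.mgrid[:384,:512]
    P=np.stack([(u-cx)/f*dep,(v-cy)/f*dep,dep],-1)
    return P@M.T+o
def proj(k,p):
    f,cx,cy,o,M=k
    q=M.T@(np.array(p)-o); return q[0]/q[2]*f+cx,q[1]/q[2]*f+cy
def save(n,im): cv2.imwrite('pics/'+n+'.png',cv2.cvtColor(im,cv2.COLOR_RGB2BGR))
E
python3 - <<'E'
from h import *
s=bot.observe(); print(s)
for n in ['scene','top']:
    im,d=bot.grab_frame(n); save(n+'0',im); np.save(n+'0.npy',d); np.save(n+'0i.npy',im)
    print(n,bot.get_calibration(n))
    for t in ['tail_cap','cap_centre','cap_lug','torch_mouth','torch','tray','green_centre']:
        print(t,[(round(r['score'],2),[round(float(x)) for x in r['centre']]) for r in bot.tip_of(n,t)])
print(bot.observe()['clock'])
E
```

```text
pics
{'clock': 0.0, 'qpos': array([ 1.2048351 ,  0.52202473, -0.03630051,  1.59996431,  0.02119981,
        1.0210906 , -0.11281896]), 'qd': array([-1.03185904e-03,  1.58805344e-03, -1.75678336e-05,  2.17285839e-04,
       -2.17296755e-03, -6.95592674e-04, -1.23189789e-03]), 'joint_efforts': array([ 3.39076387e-04, -9.27093530e+01,  1.98000737e+00, -3.69926226e+01,
        1.78199628e-02,  8.14001978e-03,  2.53010506e-05]), 'position': array([ 0.18202756, -0.59757699,  0.230735  ]), 'tool_rot': array([-3.14049426e+00,  9.05022324e-05,  2.95708134e-01]), 'force': array([ 0.14303962,  0.38966101, -0.34727995]), 'moment': array([-0.00258158, -0.05773503,  0.00204027]), 'grip_width': 0.0854329815516976}
scene {'vertical_fov': 46.658145310108175, 'cx': 252.1459177045705, 'cy': 186.15654753821676, 'origin': array([0.95528393, 0.74096415, 0.98369359]), 'orientation': array([-2.42572902, -0.01453521,  2.60643829])}
tail_cap [(0.81, [233, 229]), (0.74, [213, 275]), (0.61, [178, 248]), (0.53, [207, 207])]
cap_centre [(0.89, [226, 227]), (0.8, [204, 274]), (0.72, [174, 252]), (0.55, [202, 207])]
cap_lug [(0.93, [221, 231]), (0.82, [198, 208]), (0.7, [198, 273]), (0.55, [173, 252]), (0.37, [124, 246])]
torch_mouth [(0.26, [210, 274])]
torch [(0.83, [168, 201])]
tray [(0.87, [220, 285])]
green_centre [(0.64, [221, 303])]
top {'vertical_fov': 49.56263565050349, 'cx': 257.53873618541206, 'cy': 184.7251069094171, 'origin': array([0.50467566, 0.09299844, 1.13046448]), 'orientation': array([-3.05915903,  0.01143067, -1.54962258])}
tail_cap [(0.92, [218, 246]), (0.78, [168, 290]), (0.66, [172, 255])]
cap_centre [(0.93, [164, 288]), (0.8, [221, 301]), (0.78, [222, 250]), (0.53, [167, 252])]
cap_lug [(0.91, [168, 289]), (0.79, [215, 250]), (0.64, [222, 305]), (0.53, [171, 255])]
torch_mouth [(0.85, [180, 361])]
torch [(0.66, [184, 341])]
tray [(0.83, [228, 231]), (0.35, [233, 218])]
green_centre []
0.8
```

```bash
python3 - <<'E'
import cv2
for n in ['scene0','top0']:
    im=cv2.imread(f'pics/{n}.png')
    c=im[90:330,130:430] if n=='top0' else im[100:300,140:390]
    cv2.imwrite(f'pics/{n}c.png',cv2.resize(c,(750,600),interpolation=cv2.INTER_CUBIC))
E
```

```text
(no output)
```

View pics/top0c.png

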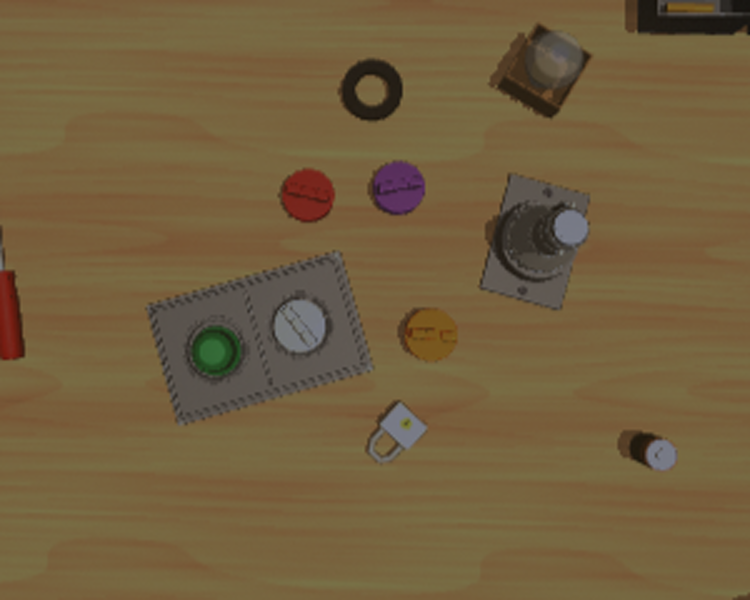

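View pics/scene0c.png

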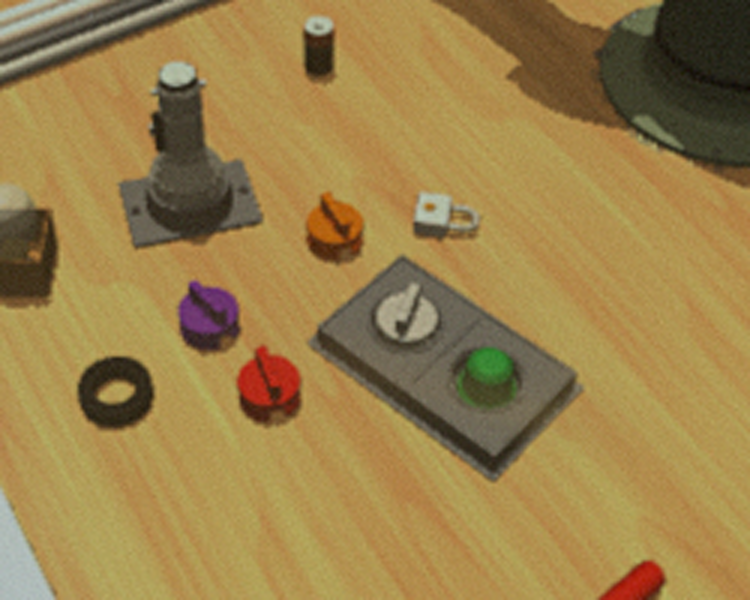

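Candidates (top view, full-picture pixels): chrome cap (250,220) in the tray, orange (302,223), purple (289,165), red (253,168). Only the chrome one stands in a tray cavity and is uncoloured, so it is the tail cap. The green boot is at (215,230) and the torch mouth at about (358,181).

```bash
python3 - <<'E'
from h import *
k=cal('top'); d=np.load('top0.npy'); im=np.load('top0i.npy'); C=cloud(k,d)
print('table z',np.median(C[300:330,250:350,2]))
def ell(mask,nm):
    ys,xs=np.nonzero(mask); P=C[ys,xs]; print(nm,len(ys),'px',xs.mean().round(1),ys.mean().round(1),'world',P.mean(0).round(4),'med z',np.median(P[:,2]).round(4), 'ext',np.ptp(P,0).round(3)); return P
v,u=np.mgrid[:384,:512]
# cap deck: window near (250,220)
w=(np.hypot(u-250,v-220)<16)
P=C[w]; print('hist z',np.histogram(P[:,2],bins=np.arange(0,.08,.005)))
ell(w&(C[...,2]>.029)&(C[...,2]<.07),'cap')
L=ell(w&(C[...,2]>.045)&(C[...,2]<.07),'lug')
q=L[:,:2]-L[:,:2].mean(0); e,V=np.linalg.eigh(q.T@q/len(q)); print('lug dir',np.degrees(np.arctan2(V[1,1],V[0,1])),np.sqrt(e))
w=(np.hypot(u-358,v-181)<18)
P=C[w]; print('hist z',np.histogram(P[:,2],bins=np.arange(0.1,.2,.005)))
ell(w&(C[...,2]>.16),'cell/mouth')
print('at z .17', ptz(k,358.5,181,.174))
for n in ['scene']:
    k2=cal(n); d2=np.load('scene0.npy'); C2=cloud(k2,d2)
    # torch top in scene approx crop(178,75)->(140+178/3,100+75/3)
    w=(np.hypot(u-199,v-126)<14)&(C2[...,2]>.16)&(C2[...,2]<.19)
    P=C2[w]; print('scene mouth',w.sum(),P.mean(0),P.min(0),P.max(0))
    print(ptz(k2,199.3,124.5,.174))
    w=(np.hypot(u-275,v-204)<14)
    P=C2[w]; 
    P=P[(P[:,2]>.027)&(P[:,2]<.06)&(abs(P[:,0]-.44)<.5)]; print('scene cap',P.mean(0),P.min(0),P.max(0))
# holder foot rectangle in top: gather
w=(np.hypot(u-350,v-186)<45)&(C[...,2]>.004)&(C[...,2]<.03)
ys,xs=np.nonzero(w); P=C[w][:,:2].astype(np.float32); r=cv2.minAreaRect(P); print('foot',r)
w=(u<290)&(u>180)&(v>185)&(v<265)&(C[...,2]>.018)&(C[...,2]<.03)
P=C[w][:,:2].astype(np.float32); print('tray',cv2.minAreaRect(P))
E
```

```text
table z 5.365174110905091e-05
hist z (array([  4,  50,  14,   7, 220, 151, 179,  91,   1,   3,  44,  23,   0,
         0,   0]), array([0.   , 0.005, 0.01 , 0.015, 0.02 , 0.025, 0.03 , 0.035, 0.04 ,
       0.045, 0.05 , 0.055, 0.06 , 0.065, 0.07 , 0.075]))
cap 361 px 249.2 219.5 world [0.5028 0.1273 0.0377] med z 0.0345 ext [0.071 0.068 0.03 ]
lug 70 px 249.2 219.7 world [0.5024 0.1269 0.054 ] med z 0.054 ext [0.038 0.032 0.01 ]
lug dir -140.21948880254772 [0.00292847 0.01327861]
hist z (array([11,  5, 11,  7,  8,  8, 10, 14,  3,  7,  9, 16, 41, 21, 95, 72,  1,
        0,  0]), array([0.1  , 0.105, 0.11 , 0.115, 0.12 , 0.125, 0.13 , 0.135, 0.14 ,
       0.145, 0.15 , 0.155, 0.16 , 0.165, 0.17 , 0.175, 0.18 , 0.185,
       0.19 , 0.195]))
cell/mouth 233 px 356.6 180.9 world [ 0.5958 -0.1201  0.1842] med z 0.1738 ext [0.112 0.238 0.97 ]
at z .17 [ 0.59676606 -0.12670898  0.174     ]
scene mouth 148 [ 0.60083772 -0.11817223  0.17061503] [ 0.57776857 -0.14083905  0.16012279] [ 0.62139961 -0.10269162  0.17868735]
[ 0.59726258 -0.12315479  0.174     ]
scene cap [0.50416591 0.13118791 0.03717571] [0.45539049 0.07814442 0.02704909] [0.53757364 0.16287201 0.05845061]
foot ((0.5957903861999512, -0.14522045850753784), (0.229505717754364, 0.23172932863235474), 85.70989227294922)
tray ((0.4535074830055237, 0.1490814983844757), (0.19983763992786407, 0.22692503035068512), 17.082483291625977)
```

```bash
python3 - <<'E'
from h import *
s=bot.observe(); Rt=R.from_euler('xyz',s['tool_rot']).as_matrix()
f,cx,cy,o,M=cal('wrist'); print(f,cx,cy,'cam in tool',Rt.T@(o-s['position'])); print(Rt.T@M)
# foot direction
k=cal('top'); d=np.load('top0.npy'); C=cloud(k,d)
v,u=np.mgrid[:384,:512]
w=(np.hypot(u-345,v-186)<32)&(C[...,2]>.005)&(C[...,2]<.022)&(C[...,0]>.5)&(C[...,0]<.7)
ys,xs=np.nonzero(w); print(len(xs),C[w].min(0),C[w].max(0)); P=C[w][:,:2].astype(np.float32); print(cv2.minAreaRect(P))
# corners of foot from crop px
for c in [(510,175),(588,195),(560,308),(482,288)]:
    print(ptz(k,130+c[0]*.4,90+c[1]*.4,.01))
ctr=np.mean([ptz(k,130+c[0]*.4,90+c[1]*.4,.01) for c in [(510,175),(588,195),(560,308),(482,288)]],0); print('foot centre',ctr)
# way: deltas in tool axes to targets
for tgt in [(0.40,-0.45,.30),(0.45,0.10,.30)]:
    print(tgt,(Rt.T@(np.array(tgt)-s['position'])*1000).round())
E
```

```text
301.8042571054847 256.13752505841165 188.08861311610306 cam in tool [ 0.07474138 -0.0009685  -0.14130927]
[[-4.49547151e-04 -9.56405924e-01 -2.92040248e-01]
 [ 9.99999291e-01 -1.07887789e-04 -1.18600882e-03]
 [ 1.10279829e-03 -2.92040574e-01  9.56405294e-01]]
566 [ 0.52263932 -0.21262957  0.00500516] [ 0.68049509 -0.05061335  0.02181389]
((0.6021074056625366, -0.1266835629940033), (0.15827742218971252, 0.15139123797416687), 57.48169708251953)
[ 0.66840364 -0.09808072  0.01      ]
[ 0.64823066 -0.18240458  0.01      ]
[ 0.52560446 -0.15245825  0.01      ]
[ 0.54530487 -0.06878834  0.01      ]
foot centre [ 0.59688591 -0.12543297  0.01      ]
(0.4, -0.45, 0.3) [251. -78. -69.]
(0.45, 0.1, 0.3) [ 460. -589.  -69.]
```

```bash
python3 -m inch '[{"dx":32,"dy":-10,"dz":-5},{"dx":32,"dy":-10,"dz":-5},{"dx":32,"dy":-10},{"dx":32,"dy":-10},{"dx":32,"dy":-10},{"dx":32,"dy":-10},{"dx":32,"dy":-10},{"dx":32,"dy":-30},{"dx":25,"dy":-40},{"dx":25,"dy":-40}]'
```

```text
schema error: expected keys dx, dy, dz, rx, ry, rz, hand
```

```bash
python3 -m inch '[{"dx":32,"dy":-10,"dz":-5,"rx":0,"ry":0,"rz":0,"hand":-1},{"dx":32,"dy":-10,"dz":-5,"rx":0,"ry":0,"rz":0,"hand":-1},{"dx":32,"dy":-10,"dz":0,"rx":0,"ry":0,"rz":0,"hand":-1},{"dx":32,"dy":-10,"dz":0,"rx":0,"ry":0,"rz":0,"hand":-1},{"dx":32,"dy":-10,"dz":0,"rx":0,"ry":0,"rz":0,"hand":-1},{"dx":32,"dy":-10,"dz":0,"rx":0,"ry":0,"rz":0,"hand":-1},{"dx":32,"dy":-10,"dz":0,"rx":0,"ry":0,"rz":0,"hand":-1},{"dx":32,"dy":-30,"dz":0,"rx":0,"ry":0,"rz":0,"hand":-1},{"dx":25,"dy":-40,"dz":0,"rx":0,"ry":0,"rz":0,"hand":-1},{"dx":25,"dy":-40,"dz":0,"rx":0,"ry":0,"rz":0,"hand":-1}]'
cat > st.py <<'E'
from h import *
import sys
s=bot.observe(); print(round(s['clock'],2),s['position'].round(4),s['tool_rot'].round(4),'q',s['qpos'].round(2),'F',s['force'].round(1),'M',s['moment'].round(2),'w',round(s['grip_width'],4))
if len(sys.argv)>4:
    t=np.array(list(map(float,sys.argv[1:5])))
    Rt=R.from_euler('xyz',s['tool_rot']).as_matrix()
    print('delta tool mm',(Rt.T@(t[:3]-s['position'])*1000).round(1),'yaw diff deg',t[3]-np.degrees(s['tool_rot'][2]), 'rz=-that')
E
python3 st.py 0.47 0.1 0.2 40
```

```text
clock: 1.8
position: [0.4228, -0.3348, 0.2412]
tool_rot: [-3.142, -0.0, 0.296]
force: [0.4, -0.5, 0.2]
grip_width: 0.0853
1.8 [ 0.4228 -0.3348  0.2412] [-3.1416e+00 -1.0000e-04  2.9580e-01] q [ 0.65  0.38 -0.12  1.81  0.05  0.96 -0.77] F [ 0.4 -0.5  0.2] M [-0.05 -0.08 -0.01] w 0.0853
delta tool mm [ 171.8 -402.1   41.2] yaw diff deg 23.053323262386165 rz=-that
```

```bash
python3 -m inch '[{"dx":21,"dy":-41,"dz":0,"rx":0,"ry":0,"rz":0,"hand":-1},{"dx":21,"dy":-42,"dz":0,"rx":0,"ry":0,"rz":0,"hand":-1},{"dx":21,"dy":-42,"dz":0,"rx":0,"ry":0,"rz":0,"hand":-1},{"dx":21,"dy":-42,"dz":0,"rx":0,"ry":0,"rz":0,"hand":-1},{"dx":21,"dy":-42,"dz":0,"rx":0,"ry":0,"rz":0,"hand":-1},{"dx":21,"dy":-42,"dz":0,"rx":0,"ry":0,"rz":0,"hand":-1},{"dx":21,"dy":-42,"dz":0,"rx":0,"ry":0,"rz":0,"hand":-1},{"dx":21,"dy":-42,"dz":0,"rx":0,"ry":0,"rz":0,"hand":-1},{"dx":21,"dy":-42,"dz":0,"rx":0,"ry":0,"rz":0,"hand":-1},{"dx":21,"dy":-42,"dz":0,"rx":0,"ry":0,"rz":0,"hand":-1}]'
python3 -m inch '[{"dx":0,"dy":0,"dz":0,"rx":0,"ry":0,"rz":-0.149,"hand":-1},{"dx":0,"dy":0,"dz":0,"rx":0,"ry":0,"rz":-0.149,"hand":-1},{"dx":0,"dy":0,"dz":0,"rx":0,"ry":0,"rz":-0.149,"hand":-1},{"dx":0,"dy":0,"dz":0,"rx":0,"ry":0,"rz":-0.149,"hand":-1},{"dx":0,"dy":0,"dz":0,"rx":0,"ry":0,"rz":-0.149,"hand":-1},{"dx":0,"dy":0,"dz":0,"rx":0,"ry":0,"rz":-0.149,"hand":-1},{"dx":0,"dy":0,"dz":0,"rx":0,"ry":0,"rz":-0.149,"hand":-1},{"dx":0,"dy":0,"dz":0,"rx":0,"ry":0,"rz":-0.149,"hand":-1},{"dx":0,"dy":0,"dz":0,"rx":0,"ry":0,"rz":-0.149,"hand":-1},{"dx":0,"dy":0,"dz":0,"rx":0,"ry":0,"rz":-0.149,"hand":-1}]'
python3 st.py 0.503 0.127 0.2 220
```

```text
clock: 2.8
position: [0.5013, 0.1274, 0.2416]
tool_rot: [3.141, -0.001, 0.296]
force: [1.3, -0.6, -0.0]
grip_width: 0.0854
clock: 3.8
position: [0.5012, 0.1255, 0.2414]
tool_rot: [3.141, 0.0, 1.792]
force: [-0.0, 0.6, -1.1]
grip_width: 0.0856
3.8 [0.5012 0.1255 0.2414] [3.1413e+00 1.0000e-04 1.7918e+00] q [ 0.13  0.4  -0.64  1.85  0.28  0.99 -0.41] F [-0.   0.6 -1.1] M [-0.02  0.01 -0.01] w 0.0856
delta tool mm [ 1.1  2.  41.4] yaw diff deg 117.34001677229655 rz=-that
```

```bash
python3 -m inch '[{"dx":0,"dy":0,"dz":4,"rx":0,"ry":0,"rz":-0.149,"hand":-1},{"dx":0,"dy":0,"dz":4,"rx":0,"ry":0,"rz":-0.149,"hand":-1},{"dx":0,"dy":0,"dz":4,"rx":0,"ry":0,"rz":-0.149,"hand":-1},{"dx":0,"dy":0,"dz":4,"rx":0,"ry":0,"rz":-0.149,"hand":-1},{"dx":0,"dy":0,"dz":4,"rx":0,"ry":0,"rz":-0.149,"hand":-1},{"dx":0,"dy":0,"dz":4,"rx":0,"ry":0,"rz":-0.149,"hand":-1},{"dx":0,"dy":0,"dz":4,"rx":0,"ry":0,"rz":-0.149,"hand":-1},{"dx":0,"dy":0,"dz":4,"rx":0,"ry":0,"rz":-0.149,"hand":-1},{"dx":0,"dy":0,"dz":4,"rx":0,"ry":0,"rz":-0.149,"hand":-1},{"dx":0,"dy":0,"dz":4,"rx":0,"ry":0,"rz":-0.149,"hand":-1}]'
python3 -m inch '[{"dx":0,"dy":0,"dz":5,"rx":0,"ry":0,"rz":-0.14,"hand":-1},{"dx":0,"dy":0,"dz":5,"rx":0,"ry":0,"rz":-0.14,"hand":-1},{"dx":0,"dy":0,"dz":5,"rx":0,"ry":0,"rz":-0.14,"hand":-1},{"dx":0,"dy":0,"dz":5,"rx":0,"ry":0,"rz":-0.14,"hand":-1},{"dx":0,"dy":0,"dz":0,"rx":0,"ry":0,"rz":0,"hand":-1}]'
python3 st.py 0.503 0.127 0.18 -140
python3 - <<'E'
from h import *
k=cal('wrist'); im,d=bot.grab_frame('wrist'); save('w1',im); np.save('w1.npy',d); np.save('w1i.npy',im)
import pickle; pickle.dump(k,open('w1.k','wb'))
for t in ['cap_lug','cap_centre']:
    print(t,[(round(r['score'],2),[round(float(x),1) for x in r['centre']]) for r in bot.tip_of('wrist',t)])
C=cloud(k,d); v,u=np.mgrid[:384,:512]
print(proj(k,(0.503,0.127,.034)))
near=(abs(C[...,0]-.503)<.045)&(abs(C[...,1]-.127)<.045)&(d>0)
print(np.histogram(C[near][:,2],bins=np.arange(0,.07,.004)))
L=C[near&(C[...,2]>.048)&(C[...,2]<.062)]
print('lugtop',len(L),np.median(L[:,2]),L.mean(0)); r=cv2.minAreaRect(L[:,:2].astype(np.float32)); print(r)
q=L[:,:2]-L[:,:2].mean(0); e,V=np.linalg.eigh(q.T@q/len(q)); print('dir',np.degrees(np.arctan2(V[1,1],V[0,1])))
Dk=C[near&(C[...,2]>.028)&(C[...,2]<.062)]; print('deck mid', cv2.minEnclosingCircle(Dk[:,:2].astype(np.float32)))
E
```

```text
clock: 4.8
position: [0.5013, 0.1254, 0.2012]
tool_rot: [-3.142, 0.0, -3.002]
force: [0.5, -0.7, 0.3]
grip_width: 0.0856
clock: 5.3
position: [0.501, 0.1253, 0.1807]
tool_rot: [3.141, -0.001, -2.445]
force: [-1.7, -0.0, -0.6]
grip_width: 0.0853
5.3 [0.501  0.1253 0.1807] [ 3.1406e+00 -7.0000e-04 -2.4452e+00] q [ 0.4   0.63 -1.07  1.9   0.65  1.02  1.31] F [-1.7 -0.  -0.6] M [-0.02  0.01 -0.01] w 0.0853
delta tool mm [-2.7  0.   0.7] yaw diff deg 0.09806972750794785 rz=-that
cap_lug [(0.87, [75.8, 146.1]), (0.85, [267.6, 171.4]), (0.64, [178.6, 255.3]), (0.62, [223.0, 88.2]), (0.39, [285.6, 79.8])]
cap_centre [(0.85, [218.5, 96.3]), (0.82, [263.2, 172.1]), (0.63, [77.0, 150.3])]
(np.float64(254.96734911607604), np.float64(177.02211619524246))
(array([   2,  209,   58,   35,   27, 4038,  731,  261, 1608,    1,   11,
         10,   88,  423,    0,    0,    0]), array([0.   , 0.004, 0.008, 0.012, 0.016, 0.02 , 0.024, 0.028, 0.032,
       0.036, 0.04 , 0.044, 0.048, 0.052, 0.056, 0.06 , 0.064, 0.068]))
lugtop 511 0.05267523472839042 [0.49924831 0.12858378 0.0526638 ]
((0.49985021352767944, 0.1293577253818512), (0.045514483004808426, 0.00940653495490551), 39.777183532714844)
dir -140.63955333523072
deck mid ((0.5004335641860962, 0.12947112321853638), 0.027945537120103836)
```

View pics/w1.png

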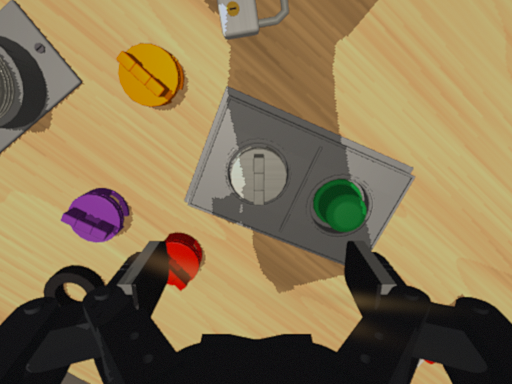

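```bash
python3 st.py 0.500 0.129 0.08 -140.4
```

```text
5.45 [0.5013 0.1255 0.1815] [-3.1416e+00  2.0000e-04 -2.4516e+00] q [ 0.4   0.63 -1.07  1.9   0.65  1.02  1.3 ] F [-0.7 -0.6  0.1] M [ 0.02 -0.01 -0.03] w 0.0851
delta tool mm [ -1.2   3.5 101.5] yaw diff deg 0.06865502970248372 rz=-that
```

```bash
python3 -m inch '[{"dx":-1,"dy":3.5,"dz":15,"rx":0,"ry":0,"rz":0,"hand":0},{"dx":0,"dy":0,"dz":20,"rx":0,"ry":0,"rz":0,"hand":0},{"dx":0,"dy":0,"dz":20,"rx":0,"ry":0,"rz":0,"hand":0},{"dx":0,"dy":0,"dz":20,"rx":0,"ry":0,"rz":0,"hand":0},{"dx":0,"dy":0,"dz":15,"rx":0,"ry":0,"rz":0,"hand":0},{"dx":0,"dy":0,"dz":0,"rx":0,"ry":0,"rz":0,"hand":0}]'
python3 - <<'E'
from h import *
k=cal('wrist'); im,d=bot.grab_frame('wrist'); save('w2',im)
C=cloud(k,d)
near=(abs(C[...,0]-.5)<.035)&(abs(C[...,1]-.129)<.035)&(d>0)
L=C[near&(C[...,2]>.046)&(C[...,2]<.062)]
if len(L): print(np.median(L[:,2]),cv2.minAreaRect(L[:,:2].astype(np.float32)))
E
python3 st.py 0.500 0.129 0.037 -140.4
```

```text
clock: 6.05
position: [0.4987, 0.1288, 0.0896]
tool_rot: [3.14, -0.002, -2.448]
force: [-0.1, 0.5, 0.7]
grip_width: 0.0429
0.05263536448716338 ((0.5002925395965576, 0.1291591376066208), (0.04614920914173126, 0.00996629148721695), 39.563987731933594)
6.1 [0.4993 0.1291 0.0908] [ 3.1409e+00 -1.0000e-03 -2.4476e+00] q [ 0.31  0.74 -0.96  1.96  0.81  0.87  1.17] F [-0.1 -0.4  0.6] M [ 0.04  0.01 -0.04] w 0.0431
delta tool mm [-0.5 -0.6 53.8] yaw diff deg -0.1616709913294585 rz=-that
```

View pics/w2.png

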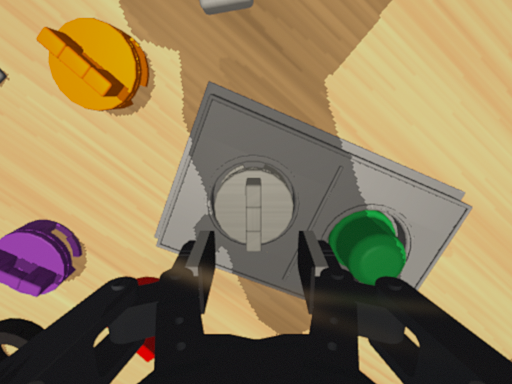

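```bash
python3 -m inch '[{"dx":-0.5,"dy":-0.5,"dz":14,"rx":0,"ry":0,"rz":0,"hand":0},{"dx":0,"dy":0,"dz":14,"rx":0,"ry":0,"rz":0,"hand":0},{"dx":0,"dy":0,"dz":13,"rx":0,"ry":0,"rz":0,"hand":0},{"dx":0,"dy":0,"dz":8,"rx":0,"ry":0,"rz":0,"hand":0},{"dx":0,"dy":0,"dz":3,"rx":0,"ry":0,"rz":0,"hand":0},{"dx":0,"dy":0,"dz":0,"rx":0,"ry":0,"rz":0,"hand":0.2}]'
python3 st.py 0.500 0.129 0.037 -140.4
```

```text
clock: 6.7
position: [0.5002, 0.1289, 0.039]
tool_rot: [3.141, -0.0, -2.447]
force: [-0.0, 0.2, 0.5]
grip_width: 0.0343
6.7 [0.5002 0.1289 0.039 ] [ 3.1411e+00 -4.0000e-04 -2.4472e+00] q [ 0.26  0.82 -0.88  1.98  0.91  0.8   1.1 ] F [-0.   0.2  0.5] M [ 0.04 -0.02 -0.03] w 0.0343
delta tool mm [0.1 0.2 2. ] yaw diff deg -0.18479629034800382 rz=-that
```

```bash
python3 -m inch '[{"dx":0,"dy":0,"dz":1,"rx":0,"ry":0,"rz":0,"hand":0.5},{"dx":0,"dy":0,"dz":0,"rx":0,"ry":0,"rz":0,"hand":1},{"dx":0,"dy":0,"dz":0,"rx":0,"ry":0,"rz":0,"hand":1},{"dx":0,"dy":0,"dz":0,"rx":0,"ry":0,"rz":0,"hand":1},{"dx":0,"dy":0,"dz":0,"rx":0,"ry":0,"rz":0,"hand":1}]' 70
python3 st.py
```

```text
clock: 7.2
position: [0.5007, 0.1288, 0.0386]
tool_rot: [-3.141, 0.0, -2.448]
force: [1.4, -0.3, 3.7]
grip_width: 0.0079
7.2 [0.5007 0.1288 0.0386] [-3.1412e+00  5.0000e-04 -2.4476e+00] q [ 0.26  0.82 -0.88  1.98  0.91  0.8   1.1 ] F [ 1.4 -0.3  3.7] M [-0.23 -0.19  0.03] w 0.0079
```

```bash
python3 -m inch '[{"dx":0,"dy":0,"dz":-5,"rx":0,"ry":0,"rz":0,"hand":1},{"dx":0,"dy":0,"dz":-10,"rx":0,"ry":0,"rz":0,"hand":1},{"dx":0,"dy":0,"dz":-20,"rx":0,"ry":0,"rz":0,"hand":1},{"dx":0,"dy":0,"dz":-25,"rx":0,"ry":0,"rz":0,"hand":1},{"dx":0,"dy":0,"dz":-25,"rx":0,"ry":0,"rz":0,"hand":1},{"dx":0,"dy":0,"dz":-25,"rx":0,"ry":0,"rz":0,"hand":1},{"dx":0,"dy":0,"dz":-25,"rx":0,"ry":0,"rz":0,"hand":1},{"dx":0,"dy":0,"dz":-25,"rx":0,"ry":0,"rz":0,"hand":1},{"dx":0,"dy":0,"dz":-25,"rx":0,"ry":0,"rz":0,"hand":1},{"dx":0,"dy":0,"dz":-20,"rx":0,"ry":0,"rz":0,"hand":1}]'
python3 - <<'E'
from h import *
k=cal('wrist'); im,d=bot.grab_frame('wrist'); save('w3',im); np.save('w3.npy',d)
E
python3 st.py
```

```text
clock: 8.2
position: [0.5001, 0.1291, 0.2453]
tool_rot: [-3.141, 0.001, -2.447]
force: [0.8, -0.3, -1.5]
grip_width: 0.008
8.25 [0.5009 0.1297 0.2478] [-3.1401  0.0032 -2.4468] q [ 0.45  0.55 -1.14  1.83  0.55  1.13  1.38] F [1.5 0.3 3.8] M [ 0.02 -0.08  0.01] w 0.0084
```

View pics/w3.png

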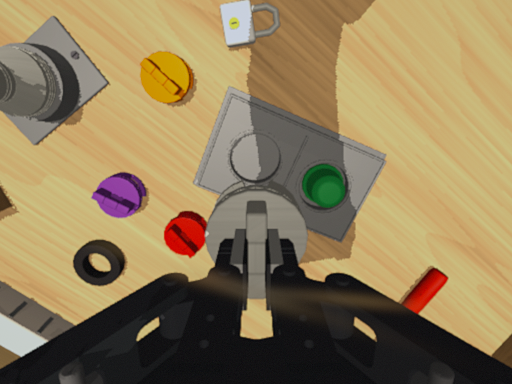

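```bash
cat > hand.py <<'E'
from h import *
def capinhand(k,d,s):
    Rt=R.from_euler('xyz',s['tool_rot']).as_matrix()
    C=(cloud(k,d)-s['position'])@Rt   # tool frame
    near=(abs(C[...,0])<.04)&(abs(C[...,1])<.035)&(d>0)
    m=near&(C[...,2]>-.004)&(C[...,2]<.014)&(abs(C[...,1])>.007)
    P=C[m]; print('z hist',np.histogram(C[near][:,2],bins=np.arange(-.03,.04,.004))[0])
    md=np.median(P[:,2]); m=m&(abs(C[...,2]-md)<.003); P=C[m]
    A=np.c_[P[:,0],P[:,1],np.ones(len(P))]; co=np.linalg.lstsq(A,P[:,2],rcond=None)[0]
    print('n',len(P),'plane z0,dzdx,dzdy',co.round(4),'z med',md, 'x',P[:,0].min(),P[:,0].max(),'y',P[:,1].min(),P[:,1].max())
    # boundary fit: for angular bins, outermost
    th=np.arctan2(P[:,1],P[:,0]); r=np.hypot(P[:,0],P[:,1]); pts=[]
    for a in np.radians(np.arange(-70,71,7)):
        b=abs(th-a)<.06
        if b.sum()>5: i=np.where(b)[0]; pts.append(P[i[np.argmax(r[i])],:2])
    pts=np.array(pts); A=np.c_[2*pts,np.ones(len(pts))]; c=np.linalg.lstsq(A,(pts**2).sum(1),rcond=None)[0]
    print('circle',c[:2],np.sqrt(c[2]+c[:2]@c[:2]))
    # fixed-radius 28
    from scipy.optimize import least_squares
    f=least_squares(lambda p:np.hypot(pts[:,0]-p[0],pts[:,1]-p[1])-.0278,[0,0],loss='soft_l1',f_scale=.0005); print('fixed r centre',f.x)
    L=C[near&(C[...,2]<md-.015)&(C[...,2]>md-.024)&(abs(C[...,1])<.006)]
    if len(L)>10: print('lugtop',len(L),L[:,0].min(),L[:,0].max(),L.mean(0))
E
python3 - <<'E'
from hand import *
s=bot.observe(); k=cal('wrist'); im,d=bot.grab_frame('wrist'); capinhand(k,d,s)
E
python3 st.py 0.67 -0.143 0.25 -193.6
```

```text
z hist [ 299  291  257 1241  861  220  133   53 2143 1412  151  122   46   49
  197   38    0]
n 3028 plane z0,dzdx,dzdy [0.008  0.0025 0.0058] z med 0.005846926953330017 x -0.014528561965841317 0.026981930845556196 y -0.02667804598454311 0.02859434908512889
circle [6.51330996e-05 1.03449757e-03] 0.027662786822113223
fixed r centre [-0.00011259  0.00103499]
lugtop 1756 -0.0227059467362231 0.023404828374624105 [ 0.00324188  0.00090995 -0.01412579]
8.3 [0.5009 0.1294 0.2461] [-3.1400e+00  2.9000e-03 -2.4472e+00] q [ 0.45  0.55 -1.14  1.83  0.56  1.13  1.38] F [ 0.4 -0.4 -0.8] M [-0.01 -0.    0.02] w 0.0079
delta tool mm [  44.4 -317.5   -3.5] yaw diff deg -53.385435144507994 rz=-that
```

```bash
python3 -m inch '[{"dx":4,"dy":-20,"dz":0,"rx":0,"ry":0,"rz":0,"hand":1},{"dx":5,"dy":-35,"dz":0,"rx":0,"ry":0,"rz":0,"hand":1},{"dx":5,"dy":-35,"dz":0,"rx":0,"ry":0,"rz":0,"hand":1},{"dx":5,"dy":-35,"dz":0,"rx":0,"ry":0,"rz":0,"hand":1},{"dx":5,"dy":-35,"dz":0,"rx":0,"ry":0,"rz":0,"hand":1},{"dx":5,"dy":-35,"dz":0,"rx":0,"ry":0,"rz":0,"hand":1},{"dx":5,"dy":-35,"dz":0,"rx":0,"ry":0,"rz":0,"hand":1},{"dx":5,"dy":-35,"dz":0,"rx":0,"ry":0,"rz":0,"hand":1},{"dx":5,"dy":-32,"dz":0,"rx":0,"ry":0,"rz":0,"hand":1},{"dx":0,"dy":-20,"dz":0,"rx":0,"ry":0,"rz":0,"hand":1}]'
python3 -m inch '[{"dx":0,"dy":0,"dz":0,"rx":0,"ry":0,"rz":0.12,"hand":1},{"dx":0,"dy":0,"dz":0,"rx":0,"ry":0,"rz":0.12,"hand":1},{"dx":0,"dy":0,"dz":0,"rx":0,"ry":0,"rz":0.12,"hand":1},{"dx":0,"dy":0,"dz":0,"rx":0,"ry":0,"rz":0.12,"hand":1},{"dx":0,"dy":0,"dz":0,"rx":0,"ry":0,"rz":0.12,"hand":1},{"dx":0,"dy":0,"dz":0,"rx":0,"ry":0,"rz":0.12,"hand":1},{"dx":0,"dy":0,"dz":0,"rx":0,"ry":0,"rz":0.12,"hand":1},{"dx":0,"dy":0,"dz":0,"rx":0,"ry":0,"rz":0.09,"hand":1},{"dx":0,"dy":0,"dz":0,"rx":0,"ry":0,"rz":0,"hand":1},{"dx":0,"dy":0,"dz":0,"rx":0,"ry":0,"rz":0,"hand":1}]'
python3 st.py 0.67 -0.143 0.25 166.4
python3 - <<'E'
from hand import *
s=bot.observe(); k=cal('wrist'); im,d=bot.grab_frame('wrist'); capinhand(k,d,s); save('w4',im); np.save('w4.npy',d); np.save('w4i.npy',im)
import pickle; pickle.dump((k,s),open('w4.k','wb'))
for t in ['torch_mouth','torch_pins']:
    print(t,[(round(r['score'],2),[round(float(x),1) for x in r['centre']]) for r in bot.tip_of('wrist',t)])
print(proj(k,(.597,-.125,.166)))
E
```

```text
clock: 9.3
position: [0.6696, -0.1458, 0.2426]
tool_rot: [3.141, -0.001, -2.45]
force: [-0.5, 0.3, -1.1]
grip_width: 0.008
clock: 10.3
position: [0.6692, -0.1428, 0.2432]
tool_rot: [-3.142, -0.0, 2.909]
force: [-0.2, 0.5, -0.1]
grip_width: 0.0081
10.3 [ 0.6692 -0.1428  0.2432] [-3.1416e+00 -4.0000e-04  2.9090e+00] q [ 0.6   0.73 -0.83  1.38  0.54  1.26  1.07] F [-0.2  0.5 -0.1] M [0.03 0.01 0.03] w 0.0081
delta tool mm [-0.8  0.  -6.8] yaw diff deg -0.2722680147569747 rz=-that
z hist [ 312  280  247 1118  991  222  135   56 1868 1673  144  133   48   52
  192   42    0]
n 3010 plane z0,dzdx,dzdy [0.0044 0.0035 0.0059] z med 0.005980110923024491 x -0.01393421771237806 0.027980933290862306 y -0.02664244833767383 0.028730949129504125
circle [0.00126913 0.00120181] 0.027559843810142048
fixed r centre [0.00095279 0.00120231]
lugtop 1727 -0.02210606199885891 0.024478590802206462 [ 0.00394873  0.00103529 -0.01399969]
torch_mouth [(0.72, [93.7, 252.7])]
torch_pins [(0.66, [96.5, 256.9])]
(np.float64(255.41424444766346), np.float64(96.72786825992317))
```

View pics/w4.png

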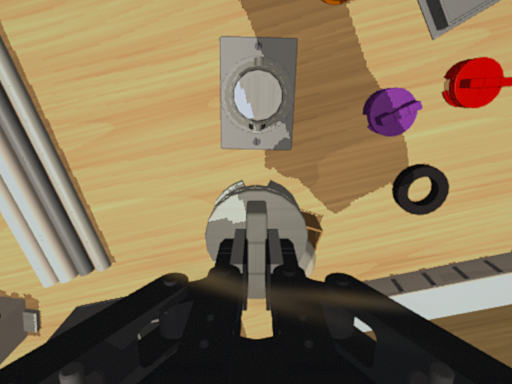

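```bash
python3 - <<'E'
from h import *; import pickle
k,s=pickle.load(open('w4.k','rb')); d=np.load('w4.npy'); im=np.load('w4i.npy')
save('w4c',cv2.resize(im[30:160,200:315],(690,780)[::1] if 0 else (531,600),interpolation=cv2.INTER_CUBIC))
C=cloud(k,d); v,u=np.mgrid[:384,:512]
w=(np.hypot(u-257,v-96)<45)
print(np.histogram(C[w][:,2],bins=np.arange(0,.2,.01))[0])
for lo,hi in [(.16,.18),(.169,.18),(.15,.169),(.12,.16)]:
    m=w&(C[...,2]>lo)&(C[...,2]<hi); P=C[m]
    if len(P)>5: print(lo,hi,len(P),P.mean(0),np.median(P[:,2]),cv2.minEnclosingCircle(P[:,:2].astype(np.float32)))
m=w&(C[...,2]>.008)&(C[...,2]<.03)
print('foot',cv2.minAreaRect(C[m][:,:2].astype(np.float32)),np.median(C[m][:,2]))
E
```

```text
[1401   20   14  752   18  796   69    0    0    0    0   17   49    0
    0  189  483 2019    0]
0.16 0.18 2502 [ 0.59643021 -0.12313375  0.17094256] 0.17276424326128612 ((0.5968959331512451, -0.12318665534257889), 0.019918963313102722)
0.169 0.18 2020 [ 0.59649724 -0.12315155  0.17296844] 0.17297712523226755 ((0.5967803597450256, -0.12325242161750793), 0.016816575080156326)
0.15 0.169 671 [ 0.595848   -0.123238    0.16130804] 0.16137095395352835 ((0.5967546701431274, -0.12314124405384064), 0.02536299079656601)
0.12 0.16 238 [ 0.60030312 -0.12496061  0.15155361] 0.1579548664309802 ((0.597827672958374, -0.12364047020673752), 0.02647874318063259)
foot ((0.5975642204284668, -0.12354311347007751), (0.0863785445690155, 0.08320394903421402), 27.966636657714844) 0.017261920123581215
```

View pics/w4c.png

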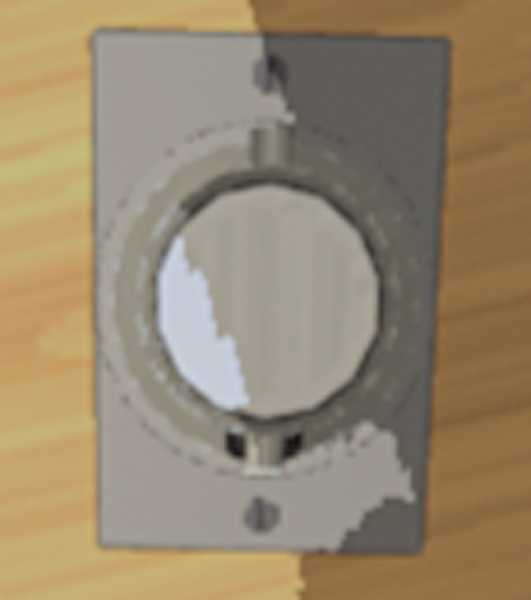

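```bash
python3 st.py 0.5972 -0.1244 0.23 165.5
```

```text
10.45 [ 0.6693 -0.143   0.2431] [ 3.1414e+00 -4.0000e-04  2.9076e+00] q [ 0.6   0.73 -0.83  1.38  0.54  1.26  1.07] F [ 0.1 -0.7 -0.8] M [ 0.02 -0.    0.01] w 0.008
delta tool mm [74.4  1.4 13.2] yaw diff deg -1.0912490106521489 rz=-that
```

```bash
python3 -m inch '[{"dx":10.4,"dy":1.4,"dz":0,"rx":0,"ry":0,"rz":0,"hand":1},{"dx":16,"dy":0,"dz":0,"rx":0,"ry":0,"rz":0,"hand":1},{"dx":16,"dy":0,"dz":0,"rx":0,"ry":0,"rz":0,"hand":1},{"dx":16,"dy":0,"dz":0,"rx":0,"ry":0,"rz":0,"hand":1},{"dx":12,"dy":0,"dz":0,"rx":0,"ry":0,"rz":0,"hand":1},{"dx":4,"dy":0,"dz":6,"rx":0,"ry":0,"rz":0.019,"hand":1},{"dx":0,"dy":0,"dz":7,"rx":0,"ry":0,"rz":0,"hand":1},{"dx":0,"dy":0,"dz":0,"rx":0,"ry":0,"rz":0,"hand":1},{"dx":0,"dy":0,"dz":0,"rx":0,"ry":0,"rz":0,"hand":1}]'
python3 - <<'E'
from h import *
for n in ['scene','top']:
    im,d=bot.grab_frame(n); save(n+'1',im); 
    print(proj(cal(n),(.597,-.125,.166)))
    x,y=map(int,proj(cal(n),(.597,-.125,.166)))
    c=im[max(0,y-60):y+60,max(0,x-60):x+60]; save(n+'1c',cv2.resize(c,(600,600),interpolation=cv2.INTER_CUBIC))
E
python3 st.py 0.5972 -0.1244 0.23 165.5
```

```text
clock: 11.35
position: [0.5977, -0.1242, 0.2299]
tool_rot: [3.141, -0.001, 2.887]
force: [0.6, -0.4, -0.4]
grip_width: 0.0083
(np.float64(199.30663485826346), np.float64(126.29480461938616))
(np.float64(356.9681357364566), np.float64(181.1993244961857))
11.45 [ 0.5977 -0.1241  0.2302] [ 3.1412 -0.      2.887 ] q [ 0.67  0.63 -0.86  1.61  0.51  1.14  1.  ] F [ 0.4  0.8 -0.7] M [0.03 0.02 0.01] w 0.0078
delta tool mm [ 0.5 -0.4  0.2] yaw diff deg 0.08727481533719583 rz=-that
```

View pics/scene1c.png

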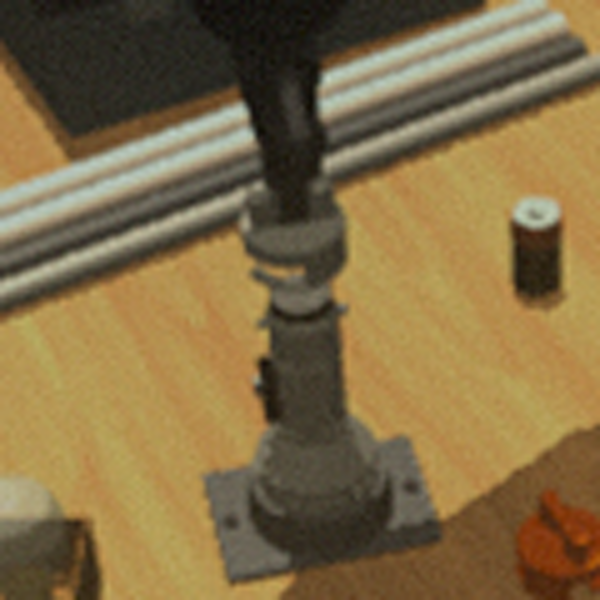

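```bash
python3 -m inch '[{"dx":0.5,"dy":-0.4,"dz":6,"rx":0,"ry":0,"rz":0,"hand":1},{"dx":0,"dy":0,"dz":7,"rx":0,"ry":0,"rz":0,"hand":1},{"dx":0,"dy":0,"dz":7,"rx":0,"ry":0,"rz":0,"hand":1},{"dx":0,"dy":0,"dz":6,"rx":0,"ry":0,"rz":0,"hand":1},{"dx":0,"dy":0,"dz":6,"rx":0,"ry":0,"rz":0,"hand":1},{"dx":0,"dy":0,"dz":4,"rx":0,"ry":0,"rz":0,"hand":1},{"dx":0,"dy":0,"dz":0,"rx":0,"ry":0,"rz":0,"hand":1}]'
python3 st.py 0.5972 -0.1244 0.179 165.5
```

```text
clock: 12.15
position: [0.5966, -0.1245, 0.1937]
tool_rot: [3.142, -0.001, 2.887]
force: [0.6, 0.1, -0.2]
grip_width: 0.0078
12.15 [ 0.5966 -0.1245  0.1937] [ 3.1415e+00 -8.0000e-04  2.8868e+00] q [ 0.65  0.66 -0.84  1.65  0.54  1.08  0.97] F [ 0.6  0.1 -0.2] M [ 0.01  0.   -0.04] w 0.0078
delta tool mm [-0.6  0.3 14.7] yaw diff deg 0.10009667317302728 rz=-that
```

```bash
python3 -m inch '[{"dx":0,"dy":0,"dz":3,"rx":0,"ry":0,"rz":0,"hand":1},{"dx":0,"dy":0,"dz":3,"rx":0,"ry":0,"rz":0,"hand":1},{"dx":0,"dy":0,"dz":2,"rx":0,"ry":0,"rz":0,"hand":1},{"dx":0,"dy":0,"dz":0,"rx":0,"ry":0,"rz":0,"hand":1}]'
python3 -m inch '[{"dx":0,"dy":0,"dz":2,"rx":0,"ry":0,"rz":0,"hand":1},{"dx":0,"dy":0,"dz":0,"rx":0,"ry":0,"rz":0,"hand":1}]'
python3 st.py
```

```text
clock: 12.55
position: [0.5967, -0.1245, 0.1861]
tool_rot: [-3.142, -0.0, 2.887]
force: [0.7, 0.0, 0.0]
grip_width: 0.0078
clock: 12.75
position: [0.5969, -0.1245, 0.1843]
tool_rot: [3.142, 0.0, 2.887]
force: [-0.1, -0.5, 1.7]
grip_width: 0.008
12.75 [ 0.5969 -0.1245  0.1843] [3.1415e+00 3.0000e-04 2.8867e+00] q [ 0.65  0.67 -0.83  1.66  0.55  1.06  0.97] F [-0.1 -0.5  1.7] M [-0.01  0.    0.01] w 0.008
```

```bash
python3 -m inch '[{"dx":0,"dy":0,"dz":2,"rx":0,"ry":0,"rz":0,"hand":1},{"dx":0,"dy":0,"dz":0,"rx":0,"ry":0,"rz":0,"hand":1}]'
python3 -m inch '[{"dx":0,"dy":0,"dz":2,"rx":0,"ry":0,"rz":0,"hand":1},{"dx":0,"dy":0,"dz":0,"rx":0,"ry":0,"rz":0,"hand":1}]'
python3 -m inch '[{"dx":0,"dy":0,"dz":1.5,"rx":0,"ry":0,"rz":0,"hand":1},{"dx":0,"dy":0,"dz":0,"rx":0,"ry":0,"rz":0,"hand":1}]'
python3 st.py
```

```text
clock: 12.95
position: [0.5969, -0.1245, 0.1823]
tool_rot: [3.141, 0.0, 2.887]
force: [1.2, -1.3, 2.3]
grip_width: 0.0081
clock: 13.15
position: [0.5969, -0.1245, 0.1802]
tool_rot: [3.141, 0.0, 2.887]
force: [0.6, 0.1, 2.6]
grip_width: 0.0079
clock: 13.35
position: [0.5969, -0.1245, 0.1787]
tool_rot: [3.141, 0.0, 2.887]
force: [1.1, -0.2, 4.0]
grip_width: 0.0083
13.35 [ 0.5969 -0.1245  0.1787] [3.1415e+00 2.0000e-04 2.8867e+00] q [ 0.65  0.68 -0.83  1.66  0.56  1.05  0.96] F [ 1.1 -0.2  4. ] M [-0.01 -0.27 -0.01] w 0.0083
```

```bash
python3 -m inch '[{"dx":0,"dy":0,"dz":1,"rx":0,"ry":0,"rz":0,"hand":1},{"dx":0,"dy":0,"dz":0,"rx":0,"ry":0,"rz":0,"hand":1}]'
python3 -m inch '[{"dx":0,"dy":0,"dz":1,"rx":0,"ry":0,"rz":0,"hand":1},{"dx":0,"dy":0,"dz":0,"rx":0,"ry":0,"rz":0,"hand":1}]'
python3 st.py
```

```text
clock: 13.55
position: [0.5969, -0.1245, 0.1778]
tool_rot: [3.142, 0.0, 2.887]
force: [2.0, -1.1, 3.9]
grip_width: 0.0081
clock: 13.75
position: [0.5969, -0.1245, 0.1768]
tool_rot: [3.142, 0.0, 2.887]
force: [1.6, -0.3, 4.5]
grip_width: 0.008
13.75 [ 0.5969 -0.1245  0.1768] [3.1415e+00 2.0000e-04 2.8868e+00] q [ 0.65  0.68 -0.82  1.67  0.56  1.05  0.96] F [ 1.6 -0.3  4.5] M [-0.07 -0.39 -0.01] w 0.008
```

```bash
python3 -m inch '[{"dx":0,"dy":0,"dz":1,"rx":0,"ry":0,"rz":0,"hand":1},{"dx":0,"dy":0,"dz":0,"rx":0,"ry":0,"rz":0,"hand":1}]'
python3 st.py
python3 - <<'E'
from hand import *
s=bot.observe(); k=cal('wrist'); im,d=bot.grab_frame('wrist'); capinhand(k,d,s); save('w5',im)
im,d=bot.grab_frame('scene'); save('scene2c',cv2.resize(im[66:186,139:259],(600,600),interpolation=cv2.INTER_CUBIC))
E
```

```text
clock: 13.95
position: [0.5969, -0.1245, 0.1765]
tool_rot: [-3.141, 0.001, 2.887]
force: [-3.1, -0.7, 15.5]
grip_width: 0.0076
13.95 [ 0.5969 -0.1245  0.1765] [-3.1413e+00  6.0000e-04  2.8867e+00] q [ 0.65  0.68 -0.82  1.67  0.56  1.05  0.96] F [-3.1 -0.7 15.5] M [-0.13  0.58 -0.02] w 0.0076
z hist [ 308  279  252 1239  870  222  133   55 2111 1443  156  124   49   47
  194   40    0]
n 3027 plane z0,dzdx,dzdy [0.0091 0.0007 0.0058] z med 0.00587530697178125 x -0.01304566293403444 0.028139231310912914 y -0.02673566922070604 0.028528622475766378
circle [0.00143572 0.00118555] 0.027478088678933216
fixed r centre [0.00100776 0.00118711]
lugtop 1733 -0.022082430848666255 0.024450405872346728 [ 0.00408434  0.00097699 -0.014087  ]
```

View pics/scene2c.png

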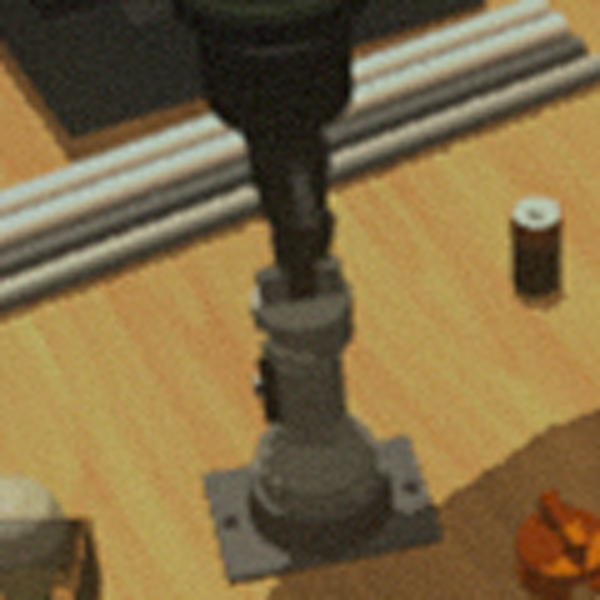

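View pics/w5.png

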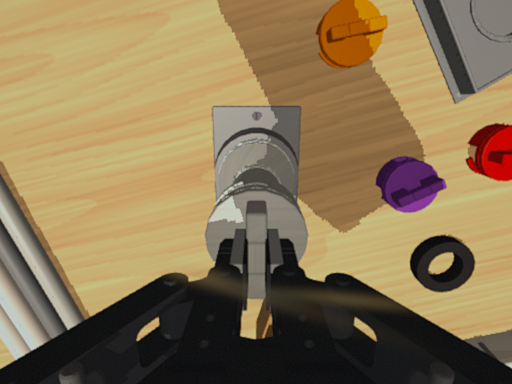

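```bash
python3 -m inch '[{"dx":0,"dy":0,"dz":-1,"rx":0,"ry":0,"rz":0,"hand":1},{"dx":0,"dy":0,"dz":-1,"rx":0,"ry":0,"rz":0,"hand":1},{"dx":0,"dy":0,"dz":0,"rx":0,"ry":0,"rz":0,"hand":1}]'
python3 -m inch '[{"dx":0,"dy":0,"dz":0,"rx":0,"ry":0,"rz":0.05,"hand":1},{"dx":0,"dy":0,"dz":0,"rx":0,"ry":0,"rz":0.06,"hand":1},{"dx":0,"dy":0,"dz":0,"rx":0,"ry":0,"rz":0.06,"hand":1},{"dx":0,"dy":0,"dz":0,"rx":0,"ry":0,"rz":0.05,"hand":1},{"dx":0,"dy":0,"dz":0,"rx":0,"ry":0,"rz":0,"hand":1}]'
python3 st.py 0.5969 -0.1245 0.178 125.5
```

```text
clock: 14.35
position: [0.5969, -0.1245, 0.1779]
tool_rot: [3.142, 0.0, 2.887]
force: [2.5, -0.9, 3.7]
grip_width: 0.008
clock: 14.85
position: [0.5965, -0.1243, 0.1777]
tool_rot: [-3.141, -0.001, 2.666]
force: [-0.5, -0.0, 3.8]
grip_width: 0.008
14.85 [ 0.5965 -0.1243  0.1777] [-3.1413e+00 -6.0000e-04  2.6660e+00] q [ 0.62  0.66 -0.77  1.67  0.52  1.03  0.77] F [-0.5 -0.   3.8] M [ 0.12  0.13 -0.01] w 0.008
delta tool mm [-0.4  0.  -0.3] yaw diff deg -27.251955541474246 rz=-that
```

Turning freely (no moment). Remaining: 0.476 rad.

```bash
python3 -m inch '[{"dx":0,"dy":0,"dz":0,"rx":0,"ry":0,"rz":0.06,"hand":1},{"dx":0,"dy":0,"dz":0,"rx":0,"ry":0,"rz":0.06,"hand":1},{"dx":0,"dy":0,"dz":0,"rx":0,"ry":0,"rz":0.06,"hand":1},{"dx":0,"dy":0,"dz":0,"rx":0,"ry":0,"rz":0.06,"hand":1},{"dx":0,"dy":0,"dz":0,"rx":0,"ry":0,"rz":0.06,"hand":1},{"dx":0,"dy":0,"dz":0,"rx":0,"ry":0,"rz":0.06,"hand":1},{"dx":0,"dy":0,"dz":0,"rx":0,"ry":0,"rz":0.06,"hand":1},{"dx":0,"dy":0,"dz":0,"rx":0,"ry":0,"rz":0.045,"hand":1},{"dx":0,"dy":0,"dz":0,"rx":0,"ry":0,"rz":0,"hand":1},{"dx":0,"dy":0,"dz":0,"rx":0,"ry":0,"rz":0,"hand":1}]'
python3 -m inch '[{"dx":0,"dy":0,"dz":0,"rx":0,"ry":0,"rz":0,"hand":1},{"dx":0,"dy":0,"dz":0,"rx":0,"ry":0,"rz":0,"hand":1},{"dx":0,"dy":0,"dz":0,"rx":0,"ry":0,"rz":0,"hand":1},{"dx":0,"dy":0,"dz":0,"rx":0,"ry":0,"rz":0,"hand":1}]'
python3 st.py 0.5969 -0.1245 0.178 125.5
python3 - <<'E'
from hand import *
s=bot.observe(); k=cal('wrist'); im,d=bot.grab_frame('wrist'); capinhand(k,d,s); save('w6',im)
im,d=bot.grab_frame('scene'); save('scene3c',cv2.resize(im[66:186,139:259],(600,600),interpolation=cv2.INTER_CUBIC))
E
```

```text
clock: 15.85
position: [0.5966, -0.1244, 0.1777]
tool_rot: [-3.141, -0.0, 2.204]
force: [-0.7, 1.2, 3.4]
grip_width: 0.0079
clock: 16.25
position: [0.5967, -0.1244, 0.1777]
tool_rot: [-3.141, -0.0, 2.202]
force: [-1.9, 2.4, 3.9]
grip_width: 0.0084
16.25 [ 0.5967 -0.1244  0.1777] [-3.1414e+00 -3.0000e-04  2.2021e+00] q [ 0.55  0.63 -0.66  1.67  0.45  1.    0.36] F [-1.9  2.4  3.9] M [0.49 0.36 0.06] w 0.0084
delta tool mm [-0.2  0.1 -0.3] yaw diff deg -0.6719148422972125 rz=-that
z hist [ 314  277  242 1145  968  227  140   52 1958 1595  150  127   47   57
  184   44    0]
n 3025 plane z0,dzdx,dzdy [0.0077 0.0013 0.0059] z med 0.0059365295914080626 x -0.012765597116874415 0.028489212300473726 y -0.027062254964344196 0.02816543421410898
circle [0.00205939 0.00066122] 0.027525642832506657
fixed r centre [0.00168475 0.00067263]
lugtop 1756 -0.02157529106989502 0.025101789226526765 [ 0.00485831  0.00066333 -0.01400076]
```

View pics/scene3c.png

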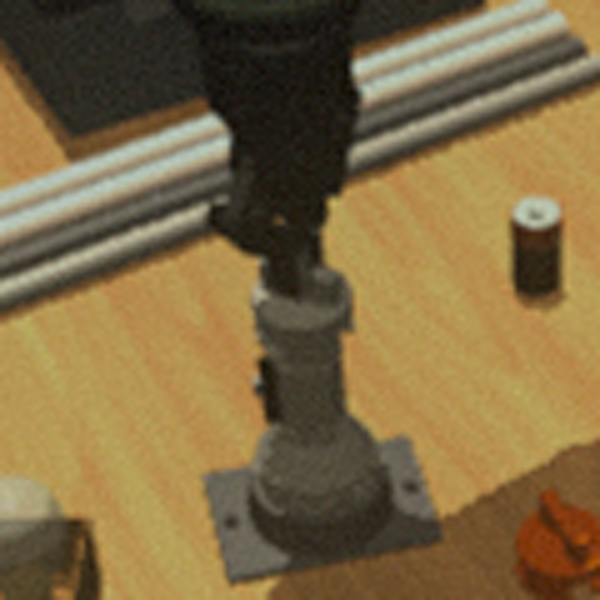

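View pics/w6.png

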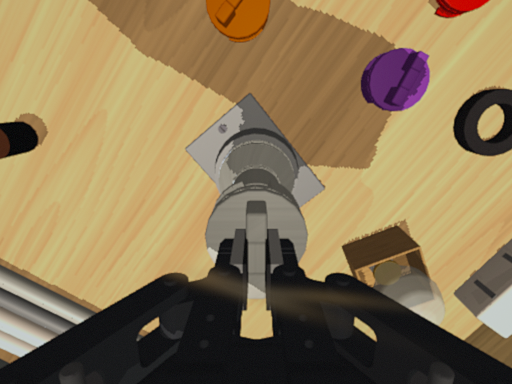

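```bash
python3 -m inch '[{"dx":0,"dy":0,"dz":0,"rx":0,"ry":0,"rz":0,"hand":1},{"dx":0,"dy":0,"dz":0,"rx":0,"ry":0,"rz":0,"hand":1},{"dx":0,"dy":0,"dz":0,"rx":0,"ry":0,"rz":0,"hand":1}]'
python3 st.py 0.5969 -0.1245 0.178 125.5
python3 -c "
from workcell import bot; print(bot.job_done())"
```

```text
clock: 16.65
position: [0.5968, -0.1245, 0.1778]
tool_rot: [-3.142, -0.0, 2.202]
force: [-1.5, 1.7, 4.2]
grip_width: 0.0081
16.65 [ 0.5968 -0.1245  0.1778] [-3.1415 -0.      2.2018] q [ 0.55  0.63 -0.66  1.67  0.45  1.    0.36] F [-1.5  1.7  4.2] M [0.45 0.36 0.03] w 0.0081
delta tool mm [-0.1  0.1 -0.2] yaw diff deg -0.6529183784179224 rz=-that
the job is handed in; nothing more can be done
None
```

I lifted the chrome tail cap out of the tray by its lug and lined the lug up with the pins. I pushed the cap down until the deck met the tube, which showed as the push rising to about 15 N. I then backed off about 1.5 mm and twisted it clockwise. I handed the job in at 16.65 s, still gripping and holding; the system reports no verdict.

- **Angle:** by the tool yaw, the twist is about 39° from the pins' line as I measured it in the wrist picture. I found no sign of the lock click.
- **Seat:** the cap's centre is about 4 mm above the mouth, worked out from the height where the deck touched. It is pressed with about 4 N, in line with the sprung cell, and the pose did not change over the last rows.
- **Grip:** the lug is held at a 70 N setting. The gripper reads an 8 mm opening on the 10 mm lug, and it stayed at about 8 mm from the grasp on.
- **Disagreements:**
  - The wrist camera showed the cap up to about 1.7 mm off the tool axis. Some of that is probably calibration error; the rest is a small slide along the lug, and it is well inside the 5 mm limit.
  - A side force of about 2 N remained at the end.
- **Bystanders:** I touched none of them. I did not measure their positions again at the end; those in the last pictures looked undisturbed.

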